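Clear the cup and open the push-release tea cabinet

ROBOT

A 7-joint arm with a two-finger parallel gripper is mounted at the origin on the work surface. World frame = base frame: x ahead of the robot, y to its left, z up, the work surface at z = 0. Lengths are in mm, angles in degrees, forces in N, time in s.
With the tool pointing down it reaches from about 425 to 975 mm from the base axis. Payload 16.7 kg.
Tool frame: the origin (TCP) lies midway between the tips of the shut fingers; the grasp point (between the pads) lies 19 mm behind it; y points along the fingers, x is the direction in which the jaws open and shut, and the axes are right-handed (so a half turn about y gives the same grasp; the last joint's range is limited). The gripper opens to 85 mm and grips with 20 to 120 N. Pads are 22 mm wide; open, the fingers measure 114 mm over their backs; the gripper's body (76 mm by 85 mm) begins 54 mm behind the grasp point. The pads swing forward as they close: fully open they stand 13 mm farther back than shut.
Start: joints at [-75.201, 24.414, 4.234, 92.017, -1.954, 63.644, -3.845], TCP at [267.7, 619.607, 231.302] pointing down, gripper open.
Joint ranges: [-163.25, 163.25], [-28.42, 122.38], [-70.27, 78.77], [12.13, 141.07], [-58.53, 238.53], [9.26, 117.41], [-156.51, 156.51]. Speed limits (degrees/s): [108.29, 108.29, 136.94, 136.94, 172.46, 172.46, 172.46].

INTERFACE

Orientations are given as a 3x3 rotation matrix whose columns are the frame's x, y, z axes.
In Python, from bench import read_state, camera, job_done gives the robot as it stands.
- The arm moves only by the tool servo_tool, never from a script. Its arguments are lists of equal length, an entry for each row: "offset": the shift along the world's x, y, z in mm, a list of three; "turn": the turn, a rotation vector about the world's x, y, z in rad, a list of three; "hand": the opening, from 0 (shut) to 1 (fully open). In form: {"offset": [[tx, ty, tz], ...], "turn": [[wx, wy, wz], ...], "hand": [hand, ...]}. A call has 1 to 10 rows; each row shifts and turns the pose as measured when the row begins; what a row does not reach is not made up. A row lasts 1/12 s, in which the tool goes at most 41.7 mm and 7.16 degrees, less where a joint would pass 70% of its speed; a pose out of reach is approached as far as the arm can. A call is refused whole if a number of a shift passes 41.7 or a number of a turn 0.125, either way. A call with a gripper value outside its range is refused whole. The fingers move at their own pace and stop on an object; the grip force is fixed at half the most. Time passes only in rows, so rows that do not move let the fingers close. It gives the time, the measured TCP pose, the force and the opening at its end, in the units of the state.
- read_state(): the state, without advancing time (a new reading comes with each control period).
- camera(name): name is "scene" or "top" or "wrist"; returns a dict with "frame" (384x512x3 uint8, red, green, blue), "fx", "fy", "cx", "cy" (pixels), "extrinsics" (4x4, takes a point from camera to world coordinates); the wrist camera has in their place "hand_eye" (4x4, takes a point from camera to tool coordinates, whose origin is the TCP and whose axes are the tool frame's). Camera axes: x right, y down, z forward; pixel columns grow to the right and rows downward; lengths in mm; the calibration is good to about 2 mm. A picture is of the moment at which its call begins: read the wrist's pose just before it. There is no depth.
- job_done(): hands the job in, once; it reports no verdict.
The state is a dict: "t": time; "joint_positions": joint angles; "qd": joint speeds; "joint_torque": joint torques, N m; "ee_pos": TCP position; "orientation": TCP orientation; "ft_force": force on the tool from outside, world axes, zero at the start; "ft_torque": the same for the moment, N m; "grip_width": finger opening in mm.
Only numpy, scipy, OpenCV 4.12 (cv2) and the standard library are available. Lean on these libraries where they do the work, as an engineer would, in place of code of your own. Each camera call takes 0.05 s, during which the arm holds its last target. There are 200 camera calls.

TASK

A tea cup stands in the way of the small tea cabinet's door. With the fingertips, first slide that cup over the table until it is clear of the door's swing, keeping it upright and on the table; then press the shut door near its free edge so that the catch lets go and the spring sets it ajar, and finally push the door wide open, about square to the cabinet, without it hitting the cup. Pick nothing up, and leave the other tea things where they stand.

Things in the scene. Friction and masses are not known exactly. Their poses are not given: they have to be found in the camera images.
- cabinet: low dark-wood tea cabinet, fixed, 160 deep with its door (its x), 260 wide (its y), 140 high (sizes in mm). Origin at the centre of its underside on the table. Its front looks along its own -x, roughly away from the robot; the door's outer face is the plane x = -80, the body begins at x = -60. The door covers the +y part of the front (left as one faces it), an open niche the -y part
- door (a joint): angle of the cabinet door: 0 = shut and latched (it cannot be pulled open), grows as it opens outward, stop at 1.75; negative = pressed in, stop at -0.045. Pressed in by about 5 mm at the free edge (2 to 3 N; press slowly) the catch lets go; as the finger draws back a spring swings it ajar, 0.45 to 0.6 (free edge some 65 mm out). From there it swings lightly and stays put
- door_hinge (a point): upright hinge axis of the handleless wooden door (145 wide, 130 high, from 7 to 137 above the table, 12 thick), at the door's edge on the cabinet's +y side, in the plane of its outer face, half-way up the door (72 above the table); at x = -80, y = 119 in the cabinet's frame. The free edge is in the middle of the cabinet's front
- press_point (a point): centre of the small round steel touch plate (18 across, flush) on the door's outer face, 125 from the hinge axis and 110 above the table; it moves with the door
- cup_center (a point): centre, half-way up, of the celadon cup in the door's way, some 80 to 120 in front of it: round, 68 across at its widest (13 to 22 above its foot), rim 62, foot 52, 45 high, about 120 g. Clear of the door's swing once its centre is over 183 from the hinge axis (seen from above), or 39 or more beyond that axis along the cabinet's +y
- cup_b_center (a point): centre of a second, like cup in front of the cabinet, beyond the hinge side: leave alone
- cup_c_center (a point): centre of a third, like cup on the tray: leave alone
- teapot: clay teapot on the square dark resin tray, 110 across, 88 high, origin under its centre: leave alone
- strainer: steel tea strainer, bowl 72 across, 28 high, with a 50 long handle, standing on the table beside the cabinet, past the niche, origin under the bowl: leave alone
- canister: steel tea canister, 88 across, 121 high, on the table away to the side, origin under its centre: leave alone
- dish: small white dish, 64 across, 14 high, on the rear half of the cabinet's top: leave alone
- cup: the same cup as cup_center; origin under its foot
Mind the look-alikes: they are no part of the job. What is shaped like the cup but blue or pink is not meant.

How it is judged (in metres and radians):
On the way, in this order (a step that is already met when the one before it is completed fails the run):
1. the cup is clear of the door's swing, upright on the table, with the door still shut ((horizontal distance between cup_center and door_hinge above 0.183 m or y of cup_center in the frame of cabinet above 0.158 m) and height (world z) of cup_center below 0.03 m and angle between cup_center's own z axis and vertical below 0.15 rad and value of joint door below 0.1 rad), for 0.2 s.
2. the door has been released and stands ajar (value of joint door above 0.3 rad and (horizontal distance between cup_center and door_hinge above 0.183 m or y of cup_center in the frame of cabinet above 0.158 m)), for 0.1 s.
At the end, for the whole second after the job is handed in: The door stands open by more than 1.3 rad (75 degrees) and at rest; the cup stands upright (within 0.15 rad) and at rest on the table, clear of the door's swing (centre more than 183 mm from the hinge axis, or 39 mm or more beyond it on the cabinet's +y side) (value of joint door above 1.3 rad and velocity of joint door between -0.05 and 0.05 rad/s and (horizontal distance between cup_center and door_hinge above 0.183 m or y of cup_center in the frame of cabinet above 0.158 m) and height (world z) of cup_center below 0.03 m and angle between cup_center's own z axis and vertical below 0.15 rad and linear speed of cup below 0.02 m/s); the robot touches nothing.
It fails at once if the cup is lifted or carried off the table (height (world z) of cup_center above 0.038 m).
It fails at once if the cup is tipped over (angle between cup_center's own z axis and vertical above 0.5 rad).
It fails at once if the door strikes the cup (contact force between door and cup above 0.3 N).
It fails at once if another of the tea things is moved by more than 20 mm (distance of any of cup_b_center, cup_c_center, teapot, strainer, canister, dish from where it was at the start of the episode above 0.02 m).
It also fails if it takes over 54 s, if anything falls off the work surface, if the arm or the gripper's body presses on something with over 40 N, if the wrist force passes 120 N, or if a joint passes its speed limit or range.

## Working session

There is one attempt and no reset: what is moved stays moved. The work goes in short steps, Python scripts to look and compute and a tool call to move; the robot and the scene stay as the last step left them, time stands still between calls to the robot, and variables do not carry over. Pictures are saved under pics/ and viewed, about 8 in all and at most 12, crops included, and the job is handed in when it is done.

Besides the shell and the picture viewer there is one more tool, called after "Call:" as a command line: name --argument value ..., lists and objects as JSON in quotes. servo_tool: Moves the arm, as the interface text tells. Its arguments: {"type":"object","properties":{"offset":{"type":"array","items":{"type":"array","items":{"type":"number"}}},"turn":{"type":"array","items":{"type":"array","items":{"type":"number"}}},"hand":{"type":"array","items":{"type":"number"}}},"required":["offset","turn","hand"]}

```bash
mkdir -p pics
cat > h.py <<'E'
import numpy as np, cv2
from bench import read_state, camera, job_done
def snap(n,f):
    c=camera(n); cv2.imwrite('pics/'+f,cv2.cvtColor(c['frame'],cv2.COLOR_RGB2BGR)); 
    np.savez('pics/'+f+'.npz',**{k:c[k] for k in c}); return c
def w(c,u,v,z,E=None):
    E=np.array(c['extrinsics']) if E is None else E
    d=E[:3,:3]@np.array([(u-c['cx'])/c['fx'],(v-c['cy'])/c['fy'],1]); o=E[:3,3]
    return o+d*(z-o[2])/d[2]
def px(c,p):
    E=np.linalg.inv(np.array(c['extrinsics'])); q=E[:3,:3]@np.array(p)+E[:3,3]
    return c['fx']*q[0]/q[2]+c['cx'],c['fy']*q[1]/q[2]+c['cy']
E
python3 - <<'E'
from h import *
for n in('top','scene'):
    c=snap(n,n+'0.png'); print(n,c['fx'],c['cx'],c['cy'],np.round(c['extrinsics'],3).tolist())
s=read_state(); print(s)
a=cv2.imread('pics/top0.png');b=cv2.imread('pics/scene0.png')
cv2.imwrite('pics/t0.png',cv2.resize(a,(800,600),interpolation=cv2.INTER_CUBIC))
cv2.imwrite('pics/s0.png',cv2.resize(b,(800,600),interpolation=cv2.INTER_CUBIC))
E
```

```text
top 412.50045177182113 255.49419631880247 193.77727374044878 [[0.026, -0.987, 0.158, 292.747], [-1.0, -0.028, -0.008, -52.988], [0.013, -0.158, -0.987, 1473.736], [0.0, 0.0, 0.0, 1.0]]
scene 440.0233854856764 254.14252396706667 192.52188110285334 [[0.52, 0.602, -0.605, 1482.879], [0.854, -0.357, 0.378, -629.879], [0.012, -0.714, -0.7, 1202.602], [0.0, 0.0, 0.0, 1.0]]
{'t': 0.1, 'joint_positions': array([-75.2014937 ,  24.44610163,   4.23185781,  92.04769615,
        -1.9538657 ,  63.64425518,  -3.84488436]), 'qd': array([-0.04549454, -0.10574815,  0.03780623, -0.11362074, -0.01935661,
        0.16426301, -0.00168061]), 'joint_torque': array([ 9.64374020e-03, -9.51532102e+01,  3.77268836e+00, -4.64402819e+01,
        1.97970879e-02,  6.62023143e-03, -1.04131232e-04]), 'ee_pos': array([267.5704134 , 619.30489066, 230.68719794]), 'orientation': array([[ 3.96615085e-01, -3.79773615e-04, -9.17984929e-01],
       [ 9.17984291e-01, -1.08549343e-03,  3.96615259e-01],
       [-1.14709062e-03, -9.99999339e-01, -8.18968580e-05]]), 'ft_force': array([-0.01073562,  0.40872956, -1.28051779]), 'ft_torque': array([ 0.02254105,  0.01836083, -0.03872143]), 'grip_width': 85.05805049732534}
```

View pics/t0.png

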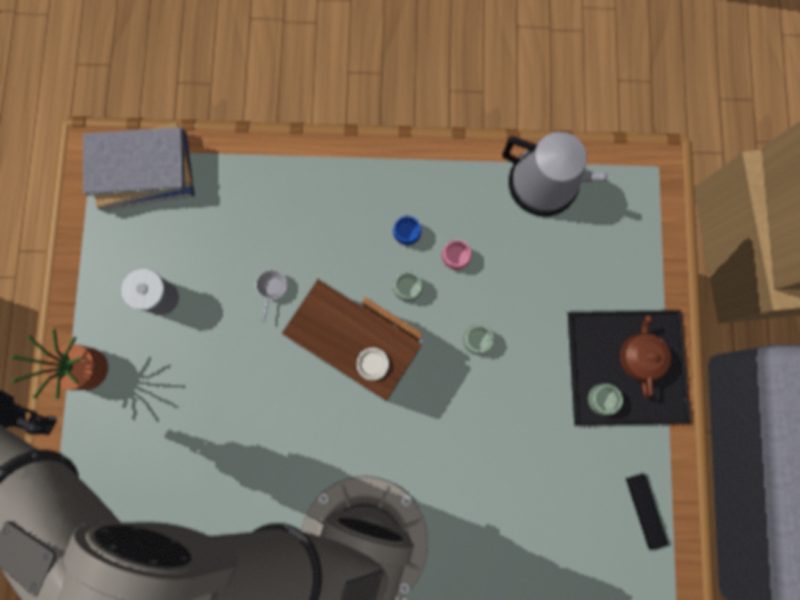

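View pics/s0.png

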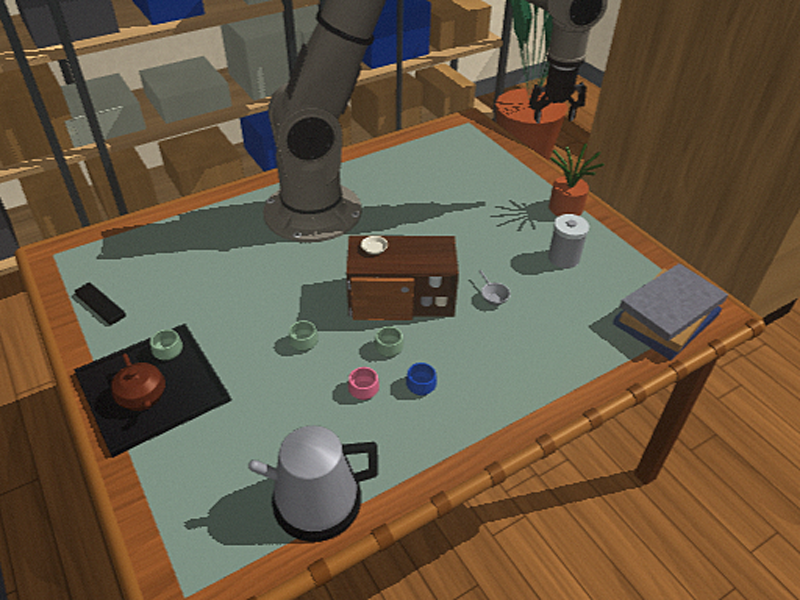

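The top view (800 px) shows the look-alikes: green cups at (408,287), (480,340) and (605,400, on the tray), plus blue (407,230) and pink (457,254) cups. The one at (408,287) stands right in front of the door, so it fits the description. I'll confirm it in an enlarged crop.

Run:
```python
from h import *
a=cv2.imread('pics/top0.png')[165:265,170:330]
b=cv2.imread('pics/scene0.png')[140:260,170:330]
cv2.imwrite('pics/t1.png',cv2.resize(a,None,fx=5,fy=5,interpolation=cv2.INTER_CUBIC))
cv2.imwrite('pics/s1.png',cv2.resize(b,None,fx=5,fy=5,interpolation=cv2.INTER_CUBIC))
```

```text
(no output)
```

View pics/t1.png

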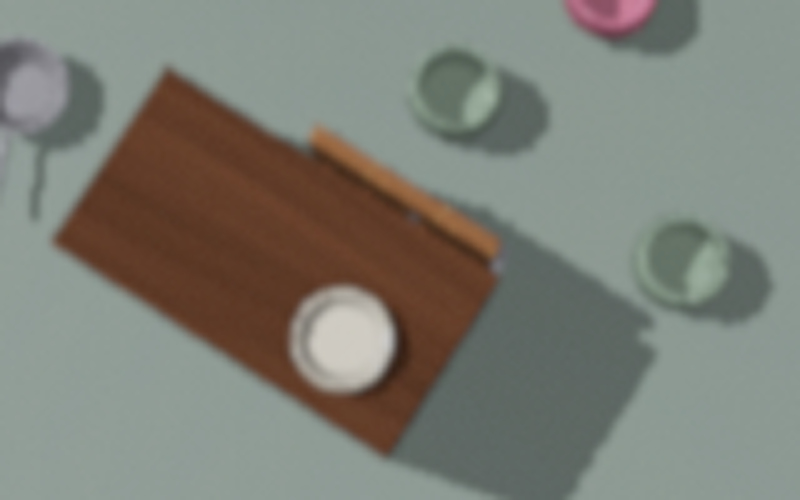

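View pics/s1.png

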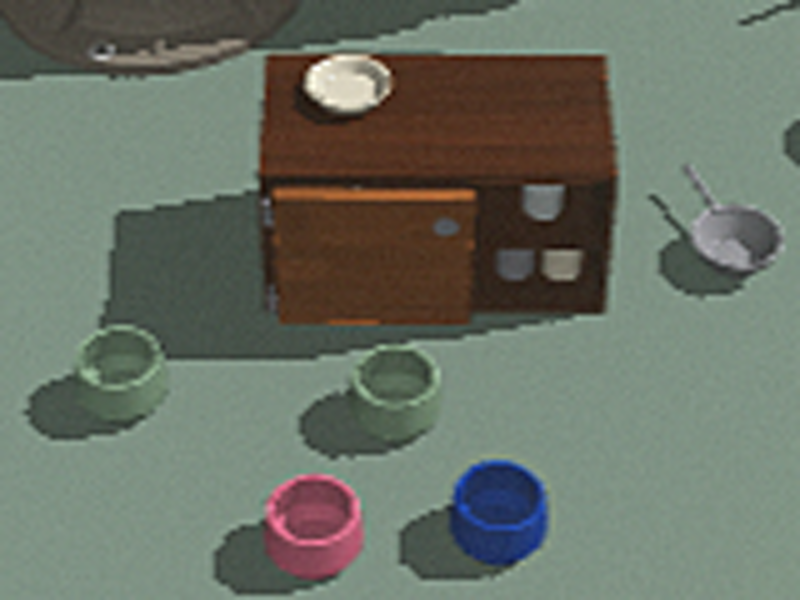

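```bash
cat > fit.py <<'E'
from h import *
from scipy.optimize import least_squares
T=dict(np.load('pics/top0.png.npz'));S=dict(np.load('pics/scene0.png.npz'))
ft=lambda p:(170+(p[0]+.5)/5-.5,165+(p[1]+.5)/5-.5)
fs=lambda p:(170+(p[0]+.5)/5-.5,140+(p[1]+.5)/5-.5)
obs=[(T,ft((168,68)),(-60,-130,140)),(T,ft((53,240)),(80,-130,140)),(T,ft((388,457)),(80,130,140)),(T,ft((500,285)),(-60,130,140)),
(S,fs((262,178)),(-60,130,140)),(S,fs((615,178)),(-60,-130,140)),(S,fs((606,56)),(80,-130,140)),(S,fs((266,56)),(80,130,140)),(S,fs((445,228)),(-80,-6,110))]
def W(q,p):
    c,s=np.cos(q[2]),np.sin(q[2]); return np.array([q[0]+c*p[0]-s*p[1],q[1]+s*p[0]+c*p[1],p[2]])
r=lambda q:np.concatenate([np.array(px(c,W(q,p)))-o for c,o,p in obs])
def res(q): return r([q[0]*100,q[1]*100,q[2]])
m=min((least_squares(res,[4,-.5,a]) for a in (0,1.5,3,-1.5)),key=lambda m:m.cost)
q=m.x*[100,100,1]
def cab(q,P): 
    d=np.array(P)[:2]-q[:2];c,s=np.cos(q[2]),np.sin(q[2]);return np.array([c*d[0]+s*d[1],-s*d[0]+c*d[1]])
if __name__=='__main__':
    print(np.round(q,3),np.degrees(q[2]),np.round(m.fun,1))
    h=W(q,(-80,119,72));print('hinge',h,'press',W(q,(-80,-6,110)))
    for n,a,b in(('cup',(456,90),(396,375)),('B',(682,262),(121,355)),('pink',(612,-5),(314,507)),('blue',None,(500,495)),('strainer',None,(737,235))):
        z=28 if n=='strainer' else 45
        P=[w(T,*ft(a),z)] if a else []
        P.append(w(S,*fs(b),z))
        for p in P:print(n,p.round(1),'cabframe',cab(q,p).round(1),'dh',np.hypot(*(p-h)[:2]).round(1))
E
python3 fit.py
```

```text
[439.119  29.594   2.598] 148.87216730131942 [-0.2 -1.2 -1.2 -0.  -0.8  0.3  0.2 -2.1 -1.7 -0.6 -0.1 -0.2 -0.7 -0.4
 -0.7 -0.8 -0.6 -0.5]
hinge [ 446.08347592 -113.62792383   72.        ] press [510.70212825  -6.62591558 110.        ]
cup [562.2 -82.6  45. ] cabframe [-163.4   32.5] dh 120.2
cup [568.4 -79.6  45. ] cabframe [-167.1   26.6] dh 126.9
B [ 444.9 -242.9   45. ] cabframe [-145.8  230.3] dh 129.3
B [ 450.4 -239.6   45. ] cabframe [-148.9  224.6] dh 126.1
pink [ 634.  -191.8   45. ] cabframe [-281.3   88.8] dh 203.5
pink [ 644.  -189.2   45. ] cabframe [-288.5   81.4] dh 211.9
blue [699.5 -75.6  45. ] cabframe [-277.3  -44.5] dh 256.3
strainer [563.4 231.2  28. ] cabframe [  -2.2 -236.8] dh 364.3
```

The crop confirms the target. The celadon cup at crop (456,90) top / (396,375) scene stands right in front of the door, about 125 mm from the hinge. It is neither B at (682,262) nor the pink or blue ones. I'll push it along cabinet -y with the half-open fingers as a cradle.

Call:
servo_tool --offset '[[13.4,-37.5,0],[13.4,-37.5,0],[13.4,-37.5,0],[13.4,-37.5,0],[13.4,-37.5,0],[13.4,-37.5,0],[13.4,-37.5,0],[13.4,-37.5,0],[13.4,-37.5,0],[13.4,-37.5,0]]' --turn '[[0,0,-0.085],[0,0,-0.085],[0,0,-0.085],[0,0,-0.085],[0,0,-0.085],[0,0,-0.085],[0,0,-0.085],[0,0,-0.085],[0,0,-0.085],[0,0,-0.085]]' --hand '[0.47,0.47,0.47,0.47,0.47,0.47,0.47,0.47,0.47,0.47]'

```text
t: 0.93
ee_pos: [396.5, 234.0, 225.6]
orientation: [[0.958, -0.007, -0.285], [0.285, 0.001, 0.958], [-0.006, -1.0, 0.003]]
ft_force: [1.9, -0.3, 0.5]
grip_width: 40.0
```

Call:
servo_tool --offset '[[14,-37,0.5],[14,-37,0.5],[14,-37,0.5],[14,-37,0.5],[14,-37,0.5],[14,-37,0.5],[14,-37,0.5],[14,-37,0.5],[14,-37,0.5],[14,-37,0.5]]' --turn '[[0,0,-0.083],[0,0,-0.083],[0,0,-0.083],[0,0,-0.083],[0,0,-0.083],[0,0,-0.083],[0,0,-0.083],[0,0,-0.083],[0,0,-0.083],[0,0,-0.083]]' --hand '[0.47,0.47,0.47,0.47,0.47,0.47,0.47,0.47,0.47,0.47]'

```text
t: 1.77
ee_pos: [537.3, -156.2, 231.8]
orientation: [[0.836, 0.001, 0.549], [-0.549, 0.009, 0.836], [-0.005, -1.0, 0.008]]
ft_force: [1.3, 1.0, 0.3]
grip_width: 40.3
```

Call:
servo_tool --offset '[[0,10,0],[0,10,0],[0,0,0]]' --turn '[[0,0,0.02],[0,0,0.018],[0,0,0]]' --hand '[0.47,0.47,0.47]'

```text
t: 2.02
ee_pos: [537.4, -146.5, 231.2]
orientation: [[0.847, -0.001, 0.532], [-0.532, 0.004, 0.847], [-0.002, -1.0, 0.003]]
ft_force: [-0.1, 1.3, 1.3]
grip_width: 40.1
```

```bash
python3 - <<'E'
from h import *
s=read_state(); c=snap('wrist','w1.png')
E=np.eye(4);E[:3,:3]=s['orientation'];E[:3,3]=s['ee_pos'];E=E@np.array(c['hand_eye'])
np.save('pics/w1E.npy',E); c['extrinsics']=E
from fit import W,q,cab
print(s['ee_pos'],cab(q,s['ee_pos']),E.round(2).tolist())
for n,p in (('cup',(565,-81,45)),('B',(447,-241,45)),('press',W(q,(-80,-6,110))),('free',W(q,(-80,-26,137))),('hinge',W(q,(-80,119,137))),('ptop',W(q,(-60,130,140)))):print(n,np.round(px(c,p)))
E
python3 -c "
import cv2;cv2.imwrite('pics/w1b.png',cv2.resize(cv2.imread('pics/w1.png'),(800,600)))"
```

```text
[ 537.44748902 -146.53864962  231.16664538] [-175.22223705   99.94155483] [[0.85, -0.51, -0.16, 578.2], [-0.53, -0.81, -0.25, -82.82], [-0.0, 0.29, -0.96, 374.39], [0.0, 0.0, 0.0, 1.0]]
cup [246. 109.]
B [236. 273.]
press [139.  66.]
free [120.  32.]
hinge [146. 221.]
ptop [123. 235.]
```

View pics/w1b.png

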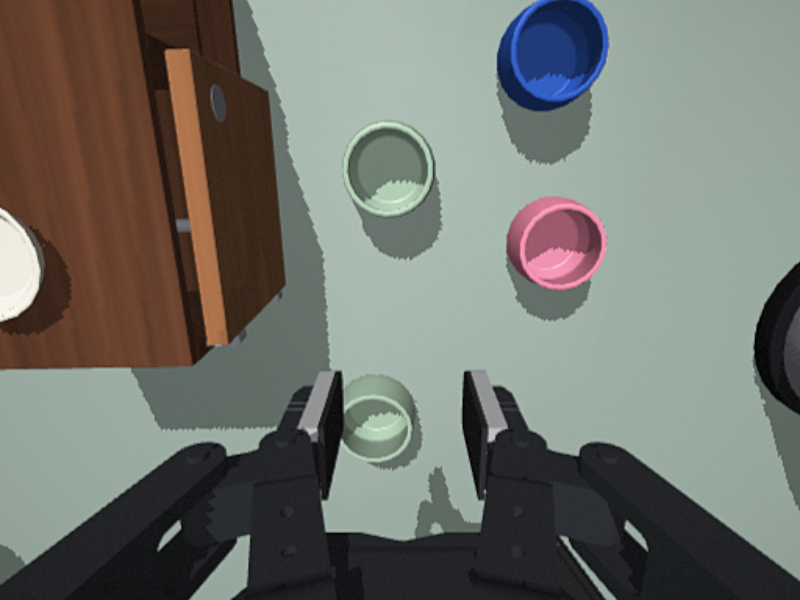

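The wrist view (800 px) shows the target cup at (388,168), cup B at (376,428), the touch plate at (218,103), the free-edge top at (190,50) and the hinge-side top at (228,344). All agree with the predictions to within about 2 px. The descent spot is free.

Call:
servo_tool --offset '[[-3.5,2,-35],[-3.5,2,-35],[0,0,-35],[0,0,-35],[0,0,-35],[0,0,-25],[0,0,-10],[0,0,0]]' --turn '[[0,0,0.008],[0,0,0.008],[0,0,0],[0,0,0],[0,0,0],[0,0,0],[0,0,0],[0,0,0]]' --hand '[0.47,0.47,0.47,0.47,0.47,0.47,0.47,0.47]'

```text
t: 2.73
ee_pos: [530.2, -131.4, 16.2]
orientation: [[0.865, 0.007, 0.502], [-0.502, 0.009, 0.865], [0.001, -1.0, 0.011]]
ft_force: [-1.1, -0.3, 0.2]
grip_width: 39.8
```

Run:
```python
from h import *
from fit import cab,q
s=read_state();print(s['ee_pos'],cab(q,s['ee_pos']),s['ft_force'])
```

```text
[ 530.18018608 -131.35501624   16.15835072] [-161.15214157   90.7009473 ] [-1.11280637 -0.3431529   0.15105687]
```

Call:
servo_tool --offset '[[5,-3,-3],[2.6,4.3,-1],[2.6,4.3,0],[2.6,4.3,0],[2.6,4.3,0],[2.6,4.3,0],[2.6,4.3,0],[2.6,4.3,0],[2.6,4.3,0],[2.6,4.3,0]]' --turn '[[0,0,-0.015],[0,0,0],[0,0,0],[0,0,0],[0,0,0],[0,0,0],[0,0,0],[0,0,0],[0,0,0],[0,0,0]]' --hand '[0.47,0.47,0.47,0.47,0.47,0.47,0.47,0.47,0.47,0.47]'

```text
t: 3.57
ee_pos: [565.9, -90.5, 19.4]
orientation: [[0.858, 0.017, 0.513], [-0.514, 0.01, 0.858], [0.009, -1.0, 0.017]]
ft_force: [-0.2, -0.8, 0.3]
grip_width: 40.1
```

```bash
cat > st.py <<'E'
from h import *
from fit import cab,q
s=read_state();print(s['t'],s['ee_pos'].round(1),cab(q,s['ee_pos']).round(1),s['ft_force'].round(1),'xang',np.degrees(np.arctan2(s['orientation'][1,0],s['orientation'][0,0])).round(1))
E
python3 st.py
```

```text
3.5667 [565.9 -90.5  19.4] [-170.6   37.3] [-0.2 -0.8  0.3] xang -30.9
```

Call:
servo_tool --offset '[[2,4.5,-2],[2,4.5,-2],[2,4.5,-2],[2,4.5,-1],[2,4.5,-1],[2,4.5,-1],[2,4.5,-0.5],[2,4.5,-0.5]]' --turn '[[0,0,0],[0,0,0],[0,0,0],[0,0,0],[0,0,0],[0,0,0],[0,0,0],[0,0,0]]' --hand '[0.47,0.47,0.47,0.47,0.47,0.47,0.47,0.47]'

```text
t: 4.23
ee_pos: [583.3, -51.0, 7.9]
orientation: [[0.858, 0.016, 0.514], [-0.514, 0.01, 0.858], [0.008, -1.0, 0.017]]
ft_force: [-1.0, -1.8, 0.2]
grip_width: 40.0
```

```bash
python3 st.py
```

```text
4.2333 [583.3 -51.    7.9] [-165.    -5.6] [-1.  -1.8  0.2] xang -30.9
```

Call:
servo_tool --offset '[[2.8,4.2,1.5],[2.8,4.2,1],[2.8,4.2,0],[2.8,4.2,0],[2.6,4.2,0],[2.6,4.2,0],[2,3,0],[1,1.5,0],[0,0,0]]' --turn '[[0,0,0],[0,0,0],[0,0,0],[0,0,0],[0,0,0],[0,0,0],[0,0,0],[0,0,0],[0,0,0]]' --hand '[0.47,0.47,0.47,0.47,0.47,0.47,0.47,0.47,0.47]'

```text
t: 4.98
ee_pos: [605.4, -16.1, 10.6]
orientation: [[0.859, 0.016, 0.512], [-0.512, 0.01, 0.859], [0.008, -1.0, 0.017]]
ft_force: [0.0, 0.2, 0.2]
grip_width: 39.8
```

```bash
python3 st.py
python3 - <<'E'
from h import *
c=snap('scene','s2.png')
b=cv2.imread('pics/s2.png')[140:260,170:330]
cv2.imwrite('pics/s2b.png',cv2.resize(b,None,fx=5,fy=5,interpolation=cv2.INTER_CUBIC))
E
```

```text
4.9833 [605.4 -16.1  10.6] [-166.   -46.8] [0.  0.2 0.2] xang -30.8
```

View pics/s2b.png

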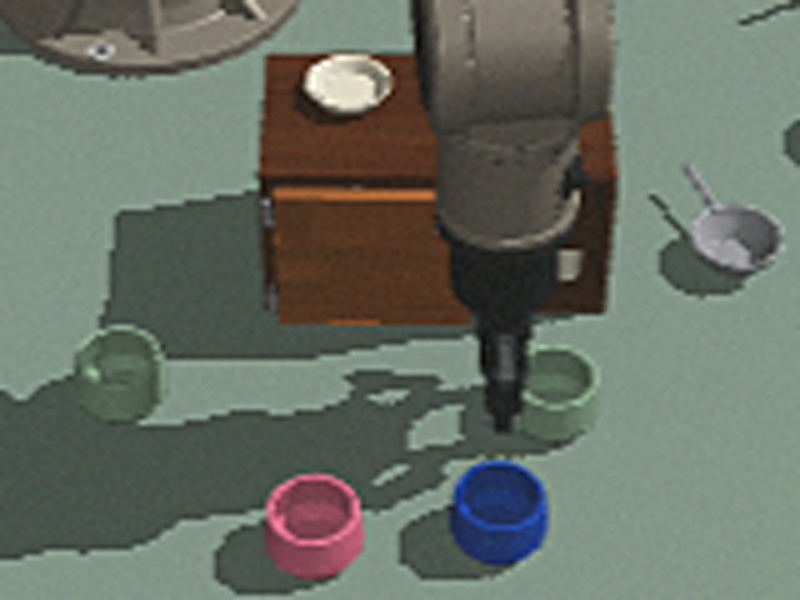

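The cup was pushed to crop (556,377), upright, beside the niche; the door is still shut and the other cups look unmoved. Next I'll back off, rise and shut the fingers.

Call:
servo_tool --offset '[[-5,-8.5,0],[-5,-8.5,0],[0,0,25],[0,0,25],[0,0,20],[0,0,12],[-15,1,0],[-15,1,0],[-10,1,0],[0,0,0]]' --turn '[[0,0,0],[0,0,0],[0,0,0],[0,0,0],[0,0,0],[0,0,0],[0,0,0],[0,0,0],[0,0,0],[0,0,0]]' --hand '[0.47,0.47,0.47,0.47,0.2,0,0,0,0,0]'

```text
t: 5.87
ee_pos: [547.1, -41.2, 95.2]
orientation: [[0.854, 0.013, 0.52], [-0.52, 0.009, 0.854], [0.006, -1.0, 0.015]]
ft_force: [1.6, 0.0, 0.3]
grip_width: -0.0
```

```bash
python3 st.py
python3 - <<'E'
from h import *
from fit import *
c=snap('top','t2.png')
a=cv2.imread('pics/t2.png')[165:265,170:330]
cv2.imwrite('pics/t2b.png',cv2.resize(a,None,fx=5,fy=5,interpolation=cv2.INTER_CUBIC))
p=w(S,*fs((556,377)),45);print(p,cab(q,p),np.hypot(*(p-W(q,(-80,119,72)))[:2]))
E
```

```text
5.8667 [547.1 -41.2  95.2] [-129.     4.8] [1.6 0.  0.3] xang -31.3
[628.47152253  17.75395955  45.        ] [-168.20933619  -87.75036115] 224.78122436322914
```

Call:
servo_tool --offset '[[-4.3,5.7,0],[-4.3,5.7,0],[-4.3,5.7,0],[0,0,0]]' --turn '[[0,0,0],[0,0,0],[0,0,0],[0,0,0]]' --hand '[0,0,0,0]'

```text
t: 6.25
ee_pos: [535.0, -23.0, 94.7]
orientation: [[0.854, 0.014, 0.52], [-0.52, 0.009, 0.854], [0.007, -1.0, 0.015]]
ft_force: [0.3, -0.1, 0.8]
grip_width: -0.0
```

```bash
python3 st.py
```

```text
6.25 [535.  -23.   94.7] [-109.2   -4.5] [ 0.3 -0.1  0.8] xang -31.4
```

Now press slowly, about 2 mm per row.

Call:
servo_tool --offset '[[-1.7,1,0],[-1.7,1,0],[-1.7,1,0],[-1.7,1,0],[0,0,0]]' --turn '[[0,0,0],[0,0,0],[0,0,0],[0,0,0],[0,0,0]]' --hand '[0,0,0,0,0]'

```text
t: 6.67
ee_pos: [528.6, -18.1, 94.7]
orientation: [[0.855, 0.015, 0.519], [-0.519, 0.008, 0.855], [0.009, -1.0, 0.014]]
ft_force: [1.7, -0.9, 0.2]
grip_width: -0.3
```

```bash
python3 st.py
```

```text
6.6667 [528.6 -18.1  94.7] [-101.2   -5.5] [ 1.7 -0.9  0.2] xang -31.3
```

Call:
servo_tool --offset '[[-1.3,0.8,0],[-1.3,0.8,0],[-1.3,0.8,0],[0,0,0]]' --turn '[[0,0,0],[0,0,0],[0,0,0],[0,0,0]]' --hand '[0,0,0,0]'

```text
t: 7.0
ee_pos: [525.6, -16.2, 95.4]
orientation: [[0.854, 0.018, 0.52], [-0.52, 0.007, 0.854], [0.011, -1.0, 0.015]]
ft_force: [1.3, -0.4, 1.0]
grip_width: -0.3
```

```bash
python3 st.py
```

```text
7.0 [525.6 -16.2  95.4] [-97.8  -5.5] [ 1.3 -0.4  1. ] xang -31.3
```

Call:
servo_tool --offset '[[-1.3,0.8,0],[-1.3,0.8,0],[-1.3,0.8,0],[0,0,0]]' --turn '[[0,0,0],[0,0,0],[0,0,0],[0,0,0]]' --hand '[0,0,0,0]'

```text
t: 7.33
ee_pos: [523.1, -14.4, 96.1]
orientation: [[0.854, 0.021, 0.52], [-0.52, 0.006, 0.854], [0.015, -1.0, 0.016]]
ft_force: [1.6, -2.4, 2.4]
grip_width: 0.0
```

```bash
python3 st.py
```

```text
7.3333 [523.1 -14.4  96.1] [-94.6  -5.8] [ 1.6 -2.4  2.4] xang -31.4
```

Call:
servo_tool --offset '[[-1.4,0.9,0],[-1.4,0.9,0],[0,0,0]]' --turn '[[0,0,0],[0,0,0],[0,0,0]]' --hand '[0,0,0]'

```text
t: 7.58
ee_pos: [521.9, -13.3, 97.1]
orientation: [[0.853, 0.025, 0.521], [-0.521, 0.006, 0.853], [0.019, -1.0, 0.018]]
ft_force: [0.6, -1.6, 2.4]
grip_width: -0.3
```

```bash
python3 st.py
```

```text
7.5833 [521.9 -13.3  97.1] [-93.   -6.1] [ 0.6 -1.6  2.4] xang -31.4
```

Call:
servo_tool --offset '[[-1.4,0.9,-0.5],[-1.4,0.9,-0.5],[0,0,0]]' --turn '[[0,0.005,0],[0,0.005,0],[0,0.005,0]]' --hand '[0,0,0]'

```text
t: 7.83
ee_pos: [521.1, -12.7, 97.3]
orientation: [[0.853, 0.015, 0.522], [-0.522, 0.004, 0.853], [0.011, -1.0, 0.011]]
ft_force: [0.6, -2.0, 2.6]
grip_width: 0.1
```

```bash
python3 st.py
```

```text
7.8333 [521.1 -12.7  97.3] [-92.   -6.2] [ 0.6 -2.   2.6] xang -31.5
```

Call:
servo_tool --offset '[[-2.1,1.3,-0.5],[-2.1,1.3,-0.5],[-2.1,1.3,-0.5],[0,0,0]]' --turn '[[0,0,0],[0,0,0],[0,0,0],[0,0,0]]' --hand '[0,0,0,0]'

```text
t: 8.17
ee_pos: [520.4, -11.6, 98.5]
orientation: [[0.851, 0.026, 0.524], [-0.524, 0.001, 0.851], [0.022, -1.0, 0.015]]
ft_force: [1.0, -1.9, 2.2]
grip_width: 0.2
```

```bash
python3 st.py
```

```text
8.1667 [520.4 -11.6  98.5] [-90.9  -6.8] [ 1.  -1.9  2.2] xang -31.6
```

Call:
servo_tool --offset '[[1.7,-1,0],[2.5,-1.5,0],[4.3,-2.6,0],[8.5,-5.2,0],[12.8,-7.8,0],[17,-10.4,0],[17,-10.4,0],[0,0,0]]' --turn '[[0,0,0],[0,0,0],[0,0.006,0],[0,0.006,0],[0,0.006,0],[0,0.006,0],[0,0,0],[0,0,0]]' --hand '[0,0,0,0,0,0,0,0]'

```text
t: 8.83
ee_pos: [585.8, -50.9, 96.4]
orientation: [[0.854, -0.008, 0.521], [-0.521, 0.004, 0.854], [-0.009, -1.0, -0.001]]
ft_force: [-1.1, -0.6, -0.5]
grip_width: 0.0
```

```bash
python3 st.py
python3 - <<'E'
from h import *
c=snap('top','t3.png');d=snap('scene','s3.png')
a=cv2.imread('pics/t3.png')[165:265,200:300];b=cv2.imread('pics/s3.png')[150:250,200:300]
cv2.imwrite('pics/ts3.png',np.hstack([cv2.resize(x,(400,400),interpolation=cv2.INTER_CUBIC) for x in(a,b)]))
E
```

```text
8.8333 [585.8 -50.9  96.4] [-167.2   -6.9] [-1.1 -0.6 -0.5] xang -31.4
```

View pics/ts3.png

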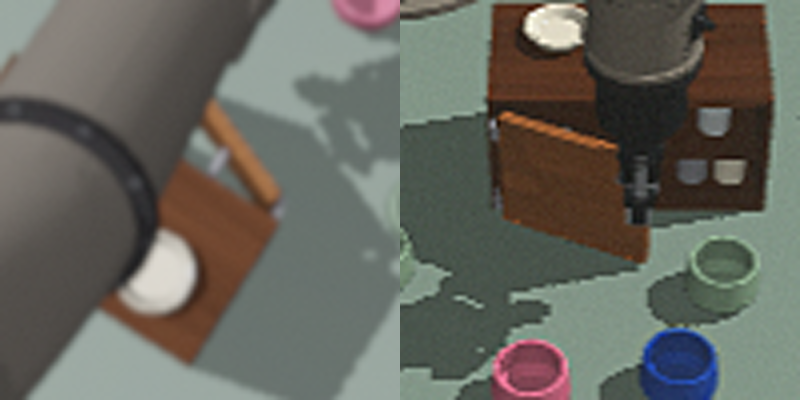

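The door is ajar by about 0.5 rad (scene crop: door from (500,115) to (645,260)), and the cup at (723,270) is well clear. Next I'll take the finger around the free edge to the inside.

Call:
servo_tool --offset '[[10.6,17.5,0],[10.6,17.5,0],[0,0,0],[-12.6,7.6,0],[-12.6,7.6,0],[-12.6,7.6,0],[-12.6,7.6,0],[0,0,0]]' --turn '[[0,0,0],[0,0,0],[0,0,0],[0,0,0],[0,0,0],[0,0,0],[0,0,0],[0,0,0]]' --hand '[0,0,0,0,0,0,0,0]'

```text
t: 9.6
ee_pos: [546.4, 18.9, 92.8]
orientation: [[0.853, -0.021, 0.521], [-0.521, 0.006, 0.854], [-0.021, -1.0, -0.006]]
ft_force: [1.1, -0.2, 1.2]
grip_width: 0.3
```

```bash
python3 st.py
```

```text
9.6 [546.4  18.9  92.8] [-97.4 -46.4] [ 1.1 -0.2  1.2] xang -31.4
```

Call:
servo_tool --offset '[[-2.5,-9.5,0],[-2.5,-9.5,0],[-2.5,-9.5,0],[-2.5,-9.5,0],[2.1,-6.1,0],[2.1,-6.1,0],[2.1,-6.1,0],[2.1,-6.1,0],[2.1,-6.1,0],[2.1,-6.1,0]]' --turn '[[0,-0.005,0],[0,-0.005,0],[0,-0.005,0],[0,-0.005,0],[0,0,0],[0,0,0],[0,0,0],[0,0,0],[0,0,0],[0,0,0]]' --hand '[0,0,0,0,0,0,0,0,0,0]'

```text
t: 10.43
ee_pos: [549.0, -64.7, 93.2]
orientation: [[0.853, 0.001, 0.521], [-0.521, 0.006, 0.853], [-0.002, -1.0, 0.006]]
ft_force: [-0.4, 1.2, 1.4]
grip_width: -0.1
```

```bash
python3 st.py
```

```text
10.4333 [549.  -64.7  93.2] [-142.8   23.9] [-0.4  1.2  1.4] xang -31.4
```

Call:
servo_tool --offset '[[3.7,-6.1,0],[3.7,-6.1,0],[3.7,-6.1,0],[0.9,-5.9,0],[0.9,-5.9,0],[0.9,-5.9,0],[0.9,-5.9,0],[0.9,-5.9,0],[-0.6,-5.8,0]]' --turn '[[0,0,0],[0,0,0],[0,0,0],[0,0,0],[0,0,0],[0,0,0],[0,0,0],[0,0,0],[0,0,0]]' --hand '[0,0,0,0,0,0,0,0,0]'

```text
t: 11.18
ee_pos: [566.0, -124.1, 92.5]
orientation: [[0.854, -0.0, 0.521], [-0.521, 0.006, 0.854], [-0.003, -1.0, 0.005]]
ft_force: [-1.6, 1.3, -0.3]
grip_width: 0.0
```

```bash
python3 st.py
```

```text
11.1833 [ 566.  -124.1   92.5] [-188.1   66. ] [-1.6  1.3 -0.3] xang -31.4
```

Call:
servo_tool --offset '[[-1.2,-4.5,0],[-1.2,-4.5,0],[-1.4,-4,0],[-1.4,-4,0],[-1.2,-3.5,0],[-0.7,-2,0],[-0.4,-1,0],[0,0,0],[0,0,0]]' --turn '[[0,0,0],[0,0,0],[0,0,0],[0,0,0],[0,0,0],[0,0,0],[0,0,0],[0,0,0],[0,0,0]]' --hand '[0,0,0,0,0,0,0,0,0]'

```text
t: 11.93
ee_pos: [557.0, -151.6, 92.7]
orientation: [[0.853, -0.0, 0.522], [-0.522, 0.006, 0.853], [-0.003, -1.0, 0.005]]
ft_force: [0.7, 0.3, -0.0]
grip_width: -0.1
```

```bash
python3 st.py
```

```text
11.9333 [ 557.  -151.6   92.7] [-194.6   94.2] [ 0.7  0.3 -0. ] xang -31.5
```

Now retreat away from the door (cabinet -y, back along the arc), then up and aside, and check.

Call:
servo_tool --offset '[[5,8.6,0],[8,14,0],[8,14,0],[0,0,30],[0,0,40],[0,0,40],[0,40,20],[0,40,0],[0,40,0],[0,0,0]]' --turn '[[0,0,0],[0,0,0],[0,0,0],[0,0,0],[0,0,0],[0,0,0],[0,0,0],[0,0,0],[0,0,0],[0,0,0]]' --hand '[0,0,0,0,0,0,0,0,0,0]'

```text
t: 12.77
ee_pos: [580.2, 13.5, 226.8]
orientation: [[0.853, -0.001, 0.523], [-0.523, 0.006, 0.852], [-0.004, -1.0, 0.005]]
ft_force: [1.0, 1.5, 0.9]
grip_width: 0.1
```

Call:
servo_tool --offset '[[0,40,0],[0,40,0],[-10,40,0],[-10,40,0],[-10,40,0],[-10,40,0],[0,0,0],[0,0,0],[0,0,0]]' --turn '[[0,0,0],[0,0,0],[0,0,0],[0,0,0],[0,0,0],[0,0,0],[0,0,0],[0,0,0],[0,0,0]]' --hand '[0,0,0,0,0,0,0,0,0]'

```text
t: 13.52
ee_pos: [535.9, 261.4, 227.4]
orientation: [[0.859, 0.001, 0.512], [-0.512, 0.008, 0.859], [-0.003, -1.0, 0.007]]
ft_force: [-0.6, -0.8, -0.0]
grip_width: 0.3
```

```bash
python3 st.py
python3 - <<'E'
from h import *
c=snap('top','t4.png');d=snap('scene','s4.png')
a=cv2.imread('pics/t4.png')[150:270,200:320];b=cv2.imread('pics/s4.png')[140:260,180:300]
cv2.imwrite('pics/ts4.png',np.hstack([cv2.resize(x,(400,400),interpolation=cv2.INTER_CUBIC) for x in(a,b)]))
E
```

```text
13.5167 [535.9 261.4 227.4] [  37.  -248.5] [-0.6 -0.8 -0. ] xang -30.8
```

View pics/ts4.png

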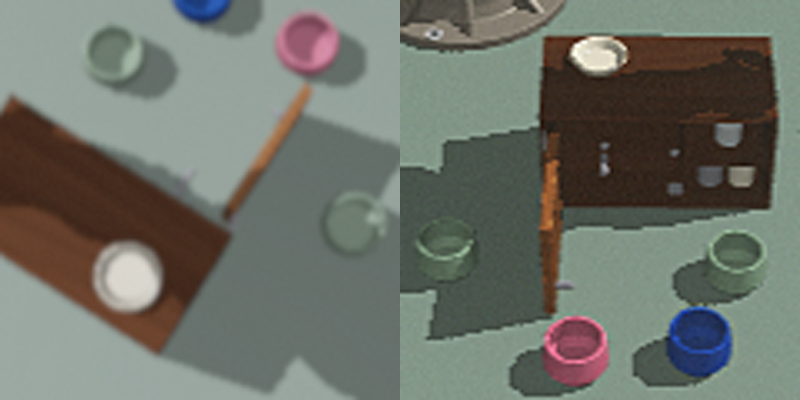

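The door stands square (about 89° in the top crop, from (226,215) to (308,90)). The cup at (114,55) is upright and clear, and B, pink, blue and the dish are in place. Handing in.

```bash
python3 -c "
from bench import job_done
print(job_done())"
```

```text
the job is handed in; nothing more can be done
None
```

The job is handed in. I slid the cup sideways past the niche, clear of the door. I then pressed the door near its free edge until it sprang ajar, and pushed it open from the inside with the shut fingers.

- **Door:** it stands at about 89° (1.55 rad), measured in the last top view.
- **Cup:** it is upright on the table, about 225 mm from the hinge axis (over 183 needed). That distance was measured right after the push, and the later views show the cup still clear.
- **Other things:** the second green cup, the pink and blue cups and the dish look unmoved in the last views. I did not look again at the teapot, the third cup or the canister; the arm's later paths stayed away from them. It did finish near the strainer, about 200 mm above the table.
- **Robot:** the arm ended clear of everything at about 13.5 s.

**Disagreements:** the two fixed cameras differed by about 6 mm on the cup's position (10 mm on the pink cup), but a wrist picture agreed with the fitted positions to about 2 pixels. During the press the force reading was too noisy to show when the catch let go. I confirmed the release by picture only.

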